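Reset the ratchet drawing board and set it at its second notch

ROBOT

A 6-joint arm with a two-finger parallel gripper is mounted at the origin on a cart in front of the work surface, level with it; the furniture and walls round the work are solid. World frame = base frame: x ahead of the robot, y to its left, z up, the work surface at z = 0. Lengths are in mm, angles in rad, forces in N, time in s.
With the tool pointing down it reaches from about 300 to 1000 mm from the base axis. Payload 5.1 kg.
Tool frame: the origin (TCP) lies midway between the tips of the shut fingers; the grasp point (between the pads) lies hold_point_z behind it (hold_point_z is the distance from the TCP to the grasp point, in mm); z points along the fingers, y is the line along which they close (so a half turn about z gives the same grasp; the last joint's range is limited). The gripper opens to 95 mm and grips with 3 to 60 N. Pads are 20 mm wide; open, the fingers measure 119 mm over their backs; the gripper's body (75 mm by 180 mm) begins 59 mm behind the grasp point.
Start: joints at [-1.338, 0.124, 1.65, -0, 1.367, -0.083], TCP at [201.842, -617.855, 214.656] pointing down, gripper open.
Joint ranges: [-2.61, 2.61], [-1.02, 2.33], [0.03, 2.71], [-1.35, 4.49], [0.32, 2.68], [-2.91, 2.91]. Speed limits (rad/s): [2.57, 2.57, 3.14, 3.14, 3.14, 3.14].

INTERFACE

Orientations are given as a rotation vector (axis times angle).
In Python, from station import get_obs, camera, camera_model, sign_off, hold_point_z gives the robot as it stands.
- The arm moves only by the tool carry_out, never from a script. Its argument "steps" is a list of rows, each a list of 5 numbers: the shift along the tool's x, y, z in cm, then the turn about the tool's z in degrees, then the closure, from 0 (fully open) to 1 (shut). A call has 1 to 20 rows; each row is the pose to reach, as a shift and turn from the pose commanded when the call began, along the tool's axes at that moment; what a row does not reach only later rows make up. A row lasts 1/12 s, in which the tool goes at most 41.7 mm and 7.16 degrees, less where a joint would pass 70% of its speed; a pose out of reach is approached as far as the arm can. A call with a gripper value outside its range is refused whole. The fingers move at their own pace and stop on an object; "newtons" is the grip in N (left out, the last holds). Time passes only in rows, so rows that repeat a pose let the fingers close. It gives the time, the measured TCP pose, the force, the opening and the grip force at its end, in the units of the state.
- get_obs(): the state, without advancing time (a new reading comes with each control period).
- camera(name): name is "side" or "top" or "wrist"; returns (picture, depth): 480x640x3 uint8, red, green, blue; 480x640 float32, mm along the optical axis (not along the pixel's ray), 0 where there is no reading.
- camera_model(name): a dict with "fx", "fy", "cx", "cy" (pixels), "dist" ([k1, k2, p1, p2, k3] as OpenCV has them; the pictures are not rectified), "xyz" and "rotation" of the camera in the world. Camera axes: x right, y down, z forward; pixel columns grow to the right and rows downward; lengths in mm; the calibration is good to about 2 mm. A picture is of the moment at which its call begins: read the wrist's pose just before it. camera_model takes no time and is no camera call; for the wrist camera it gives the pose at the moment of the call.
- sign_off(): hands the job in; it is judged then, once.
The state is a dict: "time": time; "q": joint angles; "qvel": joint speeds; "tau": joint torques, N m; "eef_pos": TCP position; "ee_rot": TCP orientation; "wrist_force": force on the tool from outside, world axes, zero at the start; "wrist_torque": the same for the moment, N m; "width": opening from 0.0 (shut) to 1.0 (fully open); "grip_force": force on a finger pad.
Only numpy, scipy, OpenCV 4.12 (cv2) and the standard library are available. Lean on these libraries where they do the work, as an engineer would, in place of code of your own. Each camera call takes 0.05 s, during which the arm holds its last target. There are 200 camera calls.

TASK

The drawing board is propped up too steeply, and its ratchet only lets it go up: lift it by its handle bar through the remaining notches and on, firmly but not roughly, against its sprung end stop until the pawl is thrown over. Then lower it gently until it lies fully flat, which sets the pawl again, and raise it to its second notch and leave it resting there. Leave the things lying around it where they are.

Things in the scene. Friction and masses are not known exactly. Their poses are not given: they have to be found in the camera images.
- stand: low wooden base of the drawing board, fixed to the table, 265 mm along its x, 365 mm along y with its metal brackets. Origin: on the table under its middle. x points from the hinge (near the robot) to the board's free edge, y left, z up. Hinge line: along y at x = -100, z = 45 mm.
- board: plywood drawing board 192 x 250 x 12 mm with a paper sheet, 0.35 to 0.55 kg, hinged along its near edge, slope 0 (flat) to 80 deg, slightly damped. Origin: hinge line, mid width; x up the board from the hinge, y left, z out of the drawn face. Start: in the 3rd, 4th or 5th notch. It can always be lifted, but comes down only onto the notch below.
- handle (a point): middle of the round steel handle bar beyond the board's free edge: 12 mm thick, straight for 92 mm along y, legs at y = +-55 mm, about 45 mm clear of the board's edge. In the board's frame x = 250, z = 15 mm: it swings at 250.5 mm radius about the hinge line, 3.4 deg ahead of the board's slope. Free lift takes 1 to 3 N here.
- hinge (a point): middle of the hinge line, 45 mm above the table. After the pawl is thrown the board passes all notches on its way down; within the last 4 deg above flat it tips the pawl back into the teeth. If the pawl was not thrown, the board catches on the fifth notch on the way down.
- sector (a point): on the toothed steel sector (70 mm radius about the hinge) at the board's left edge. Its five notches hold the board at slopes of about 10, 19, 28, 37 and 46 deg. Second notch, counted from the bottom: 19 deg; raised to 22 to 25 deg after lying flat and let down again, the board rests on it.
- pawl_pivot (a point): fixed pivot of the pawl at the stand's left side (stand x = -57, y = 147, z = 125 mm). The pawl is a dark steel lever with a 24 mm steel ball on top: the ball leans to the robot when the pawl is in the teeth, away from it when thrown clear. It is thrown at a pull of 7 to 9 N beyond the free lift (10 to 13 N is a good firm pull) and takes a few tenths of a second to fall.
- stop_post: steel upright with a peg at the stand's right side that ends the lift when the board's stop finger meets it, at a slope between 62 and 73 deg, set differently every time and not measurable beforehand. It yields like a stiff spring: 4 N more pull at the handle per degree (4.4 mm). Over 40 N on it (17 N of pull beyond free lift) is too rough. Origin: hinge line, mid width.
- tape_measure: bystander, not to be disturbed: dark pocket tape measure lying on its side, 61x73x28 mm (origin at the centre of its underside)
- marker_black: bystander, not to be disturbed: black capped marker lying down, 20x140x20 mm (origin at the centre of its underside)
- glue_stick: bystander, not to be disturbed: white glue stick standing, 21 mm wide, 89 mm tall (origin at the centre of its underside)
- cell_c: bystander, not to be disturbed: battery standing, 26 mm wide, 50 mm tall (origin at the centre of its underside)
- pliers: bystander, not to be disturbed: combination pliers lying flat, 48x180x14 mm (origin at the centre of its underside)

How it is judged (in metres and radians):
On the way, in this order (a step that is already met when the one before it is completed fails the run):
1. the board is lifted well past its top notch (slope over 60 deg) (angle between board's own z axis and vertical above 1.047 rad), for 0.1 s.
2. the board lies flat (slope under 1.5 deg) (angle between board's own z axis and vertical below 0.026 rad), for 0.2 s.
At the end, for the whole second after the job is handed in: the board rests by itself in the second notch from the bottom (slope 19 deg, counted from 16 to 21.5 deg), still, the handle released (angle between board's own z axis and vertical between 0.28 and 0.375 rad and angular speed of board below 0.05 rad/s); the robot touches nothing.
It fails at once if the board is forced against its end stop: more than 40 N on the stop post (about 17 N of pull at the handle beyond the free lift) (contact force between board and stop_post above 40 N).
It fails at once if the board drops onto its base: still moving faster than 0.95 rad/s (24 cm/s at the handle) in the last 2.6 deg (angle between board's own z axis and vertical below 0.045 rad and angular speed of board above 0.95 rad/s).
It fails at once if a thing lying around the board is shoved by more than 20 mm (distance of any of tape_measure, marker_black, glue_stick, cell_c, pliers from where it was at the start of the episode above 0.02 m).
It also fails if it takes over 67 s, if anything falls off the work surface, if the arm or the gripper's body presses on something with over 40 N, if the wrist force passes 120 N, or if a joint passes its speed limit or range.

## Working session

There is one attempt and no reset: what is moved stays moved. The work goes in short steps, Python scripts to look and compute and a tool call to move; the robot and the scene stay as the last step left them, time stands still between calls to the robot, and variables do not carry over. Pictures are saved under pics/ and viewed, at most 10 in all, crops included, and the job is handed in when it is done.

Besides the shell and the picture viewer there is one more tool, called after ">>>" by a JSON object that holds its "name" and its "arguments", one argument or row to a line. carry_out: Moves the arm, as the interface text tells. Its arguments: {"type":"object","properties":{"steps":{"type":"array","items":{"type":"array","items":{"type":"number"}}},"newtons":{"type":"number"}},"required":["steps"]}

```bash
mkdir -p pics; cat > h.py <<'E'
import numpy as np, cv2, json
from station import *
from scipy.spatial.transform import Rotation as R
def Rot(m):
    r=np.array(m['rotation'],float); return r if r.shape==(3,3) else R.from_rotvec(r).as_matrix()
def pts(name,uv,depth):
    m=camera_model(name); K=np.array([[m['fx'],0,m['cx']],[0,m['fy'],m['cy']],[0,0,1]])
    n=cv2.undistortPoints(np.array(uv,float).reshape(-1,1,2),K,np.array(m['dist'],float)).reshape(-1,2)
    d=np.asarray(depth,float).reshape(-1,1)
    return (np.c_[n,np.ones(len(n))]*d)@Rot(m).T+np.array(m['xyz'])
def cloud(name,dep):
    v,u=np.nonzero(dep>0); return np.c_[u,v],pts(name,np.c_[u,v],dep[v,u])
E
python3 - <<'E'
from h import *
print(get_obs(),hold_point_z if not callable(hold_point_z) else hold_point_z())
for n in("side","top"):
    p,d=camera(n); m=camera_model(n); print(m); cv2.imwrite(f'pics/{n}.png',p[:,:,::-1]); np.savez(f'{n}.npz',p=p,d=d)
E
```

```text
{'time': 0.0, 'q': array([-1.33763504e+00,  1.24519625e-01,  1.65170656e+00, -2.47697300e-06,
        1.36746736e+00, -8.26044690e-02]), 'qvel': array([ 4.47535777e-04,  8.19887912e-04, -2.25487604e-03,  5.83190521e-05,
        1.29470693e-04,  4.72331955e-04]), 'tau': array([ 2.45728326e-03, -4.17600560e+01, -3.59929490e+01,  7.74632092e-02,
        4.92545951e-02, -1.90743153e-04]), 'eef_pos': array([ 201.67185456, -617.23766752,  213.35839851]), 'ee_rot': array([-3.10044983e+00, -4.93617031e-01,  2.51821346e-04]), 'wrist_force': array([ 0.46300384, -0.64457465,  0.50144283]), 'wrist_torque': array([-0.03891567, -0.0323858 , -0.01384633]), 'grip_force': 0.0, 'width': 1.002304130510189} 18.8
{'fx': 580.8938732791438, 'fy': 580.8938732791438, 'cx': 312.22003544924274, 'cy': 245.51373802232433, 'dist': array([-0.16688974,  0.        ,  0.        ,  0.        ,  0.        ]), 'xyz': array([ 548.28372725, 1144.08358617,  740.91392365]), 'rotation': array([ 0.00686523, -2.73105533,  1.55126805])}
{'fx': 491.6039688953247, 'fy': 491.6039688953247, 'cx': 317.42359502739197, 'cy': 242.50218151749635, 'dist': array([-0.10600389,  0.        ,  0.        ,  0.        ,  0.        ]), 'xyz': array([ 466.8504505 ,   63.07797063, 1005.69882436]), 'rotation': array([-2.1941029 ,  2.14793589, -0.09857702])}
```

View pics/side.png

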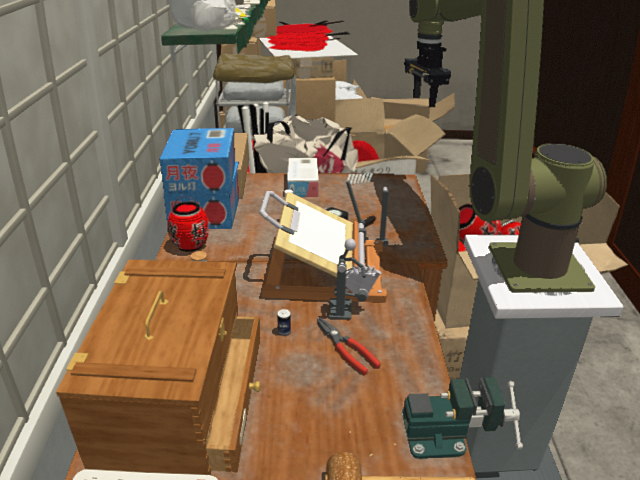

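View pics/top.png

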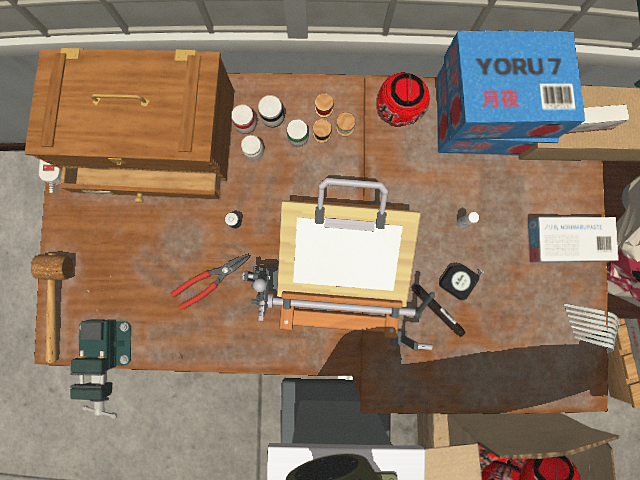

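The side view shows the board raised, with its handle at about (285,205). In the top view the paper is around (345,253), the bar spans (325..385,182), the hinge rod is at row ~305, and the pawl ball is at (260,285). The bystanders are clear of the handle.

```bash
python3 - <<'E'
from h import *
z=np.load('top.npz'); p,d=z['p'],z['d']
uv,P=cloud('top',d)
C=p[uv[:,1],uv[:,0]].astype(int)
b=(uv[:,0]>275)&(uv[:,0]<420)&(uv[:,1]>200)&(uv[:,1]<305)
paper=b&(C.min(1)>225); A=P[paper]; c=A.mean(0); n=np.linalg.svd(A-c,full_matrices=0)[2][2]; n*=np.sign(n[2])
print('paper',c,n,'slope',np.degrees(np.arccos(n[2])),'dir',np.degrees(np.arctan2(-n[1],-n[0])))
r=cv2.minAreaRect(uv[paper].astype(np.float32)); print(r)
# handle bar
hb=(uv[:,0]>315)&(uv[:,0]<392)&(uv[:,1]>172)&(uv[:,1]<196)&(P[:,2]>100)
H=P[hb]; print('bar',len(H),H.min(0),H.max(0),np.median(H,0)); 
Q=H[H[:,0]>H[:,0].max()-25]; print(Q.mean(0)); l=np.linalg.svd(Q-Q.mean(0),full_matrices=0)[2][0]; print(l)
# table
t=P[(uv[:,0]>200)&(uv[:,0]<270)&(uv[:,1]>320)&(uv[:,1]<350)]; print('table z',np.median(t[:,2]))
# hinge-edge wood, stand base
st=(uv[:,0]>280)&(uv[:,0]<400)&(uv[:,1]>312)&(uv[:,1]<332); print('stand',np.median(P[st],0))
q=lambda u,v:P[np.argmin(abs(uv-[u,v]).sum(1))].round()
for a in [(260,285),(282,203),(419,213),(406,303),(277,296),(281,327),(355,182),(325,185),(384,188)]: print(a,q(*a))
E
```

```text
paper [528.7815836   14.5093825  101.25770083] [-0.45278051  0.02798268  0.8911828 ] slope 26.977744826783702 dir -3.5364877582520187
((341.3157958984375, 263.8871154785156), (112.32203674316406, 88.01202392578125), 5.7927961349487305)
bar 561 [629.88271414 -53.22246263 157.27573099] [657.69768819  68.23298557 182.51989473] [647.65476114   9.99300123 176.25113515]
[647.43048319   9.44014407 175.46105418]
[-0.03353419 -0.99930522  0.01626479]
table z 0.4908982079148245
stand [402.21217871  19.43196672  16.42394027]
(260, 285) [472. 163. 172.]
(282, 203) [618. 132. 141.]
(419, 213) [ 605. -112.  144.]
(406, 303) [ 442. -116.   -1.]
(277, 296) [451. 148.  -2.]
(281, 327) [390. 137.  21.]
(355, 182) [650.   5. 180.]
(325, 185) [645.  56. 174.]
(384, 188) [642. -45. 177.]
```

>>> {"name": "carry_out", "arguments": {
  "steps": [
    [0,0,-5,0,0.4],
    [0,0,-10,0,0.4],
    [0,0,-13,0,0.4],
    [0,0,-15,0,0.4],
    [4,-3,-15,-5,0.4],
    [8,-6,-15,-10,0.4],
    [12,-9,-15,-15,0.4],
    [16,-12,-15,-20,0.4],
    [20,-15,-15,-25,0.4],
    [24,-18,-15,-30,0.4],
    [28,-21,-15,-35,0.4],
    [32,-24,-15,-40,0.4],
    [36,-27,-15,-45,0.4],
    [40,-30,-15,-50,0.4],
    [44,-33,-15,-55,0.4],
    [48,-36,-15,-60,0.4],
    [52,-39,-15,-65,0.4],
    [56,-42,-15,-69,0.4],
    [60,-44,-15,-69,0.4],
    [62,-45.5,-15,-69,0.4]
  ]
}}

```text
time: 1.77
eef_pos: [588.3, -72.2, 364.2]
ee_rot: [-2.276, -2.165, 0.001]
wrist_force: [0.1, 0.1, 0.5]
width: 0.598
grip_force: 0.0
```

```bash
python3 - <<'E'
from h import *
o=get_obs(); M=R.from_rotvec(o['ee_rot']).as_matrix(); print(o['time'],o['eef_pos'],M.round(3).tolist(),o['q'].round(2),o['wrist_force'],o['width'])
p,d=camera('wrist'); cv2.imwrite('pics/w1.png',p[:,:,::-1]); np.savez('w1.npz',p=p,d=d)
uv,P=cloud('wrist',d); g=(P[:,2]>150)&(P[:,2]<200)&(P[:,0]>600)&(P[:,0]<690)&(abs(P[:,1]-7)<35)
H=P[g]; print(len(H),H.min(0),H.max(0),np.median(H,0))
l=np.linalg.svd(H-H.mean(0),full_matrices=0)[2][0]; print(l)
E
```

```text
1.7667 [588.28747826 -72.15196226 364.21497507] [[0.05, 0.999, -0.0], [0.999, -0.05, -0.0], [-0.0, -0.0, -1.0]] [-0.21 -0.05  1.58 -0.    1.61 -0.16] [0.12749664 0.10753556 0.51659637] 0.598288025013372
1144 [645.64407853 -27.89029497 168.8040873 ] [661.24883853  41.96070641 179.42607632] [652.91292043   8.23283156 176.15317782]
[-0.0616835  -0.99808476 -0.00468638]
```

>>> {"name": "carry_out", "arguments": {
  "steps": [
    [0,0,0,0,0.5],
    [0,0,0,0,0.5],
    [0,0,0,0,0.5]
  ]
}}

```text
time: 2.07
eef_pos: [587.2, -74.9, 364.3]
ee_rot: [-2.278, -2.163, 0.001]
wrist_force: [-0.2, 0.1, 0.1]
width: 0.505
grip_force: 0.0
```

```bash
python3 - <<'E'
from h import *
o=get_obs(); M=R.from_rotvec(o['ee_rot']).as_matrix(); print(o['time'],o['eef_pos'],o['wrist_force'])
p,d=camera('wrist'); cv2.imwrite('pics/w1.png',p[:,:,::-1])
uv,P=cloud('wrist',d); g=(P[:,2]>150)&(P[:,2]<200)&(P[:,0]>600)&(P[:,0]<690)&(abs(P[:,1]-7)<35)
H=P[g]; print(len(H),H.min(0),H.max(0),np.median(H,0))
hp=np.median(H,0); hp[2]=H[:,2].max()-6
print('bar',hp,'shift tool',M.T@(hp+[0,0,-18.8]-o['eef_pos']))
E
```

```text
2.0667 [587.18757588 -74.85086121 364.31802572] [-0.16537222  0.12659491  0.09944486]
1177 [643.17143695 -27.95202101 170.47309613] [659.74930345  41.89019686 179.87819554] [650.56657899   8.32593686 177.025113  ]
bar [650.56657899   8.32593686 173.87819554] shift tool [ 86.384993    59.17431491 209.17126414]
```

View pics/w1.png

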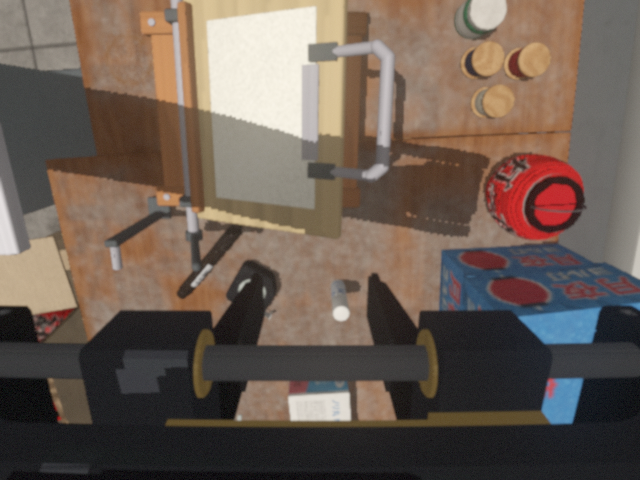

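The wrist view shows the bar at column ~385, rows 55–170, running across the closing line as wanted. I'll move over it, descend and close gently.

>>> {"name": "carry_out", "arguments": {
  "steps": [
    [3,2,2,0,0.5],
    [6,4,5,0,0.5],
    [8.6,5.9,8,0,0.5],
    [8.6,5.9,11,0,0.5],
    [8.6,5.9,14,0,0.5],
    [8.6,5.9,16.5,0,0.5],
    [8.6,5.9,18.5,0,0.5],
    [8.6,5.9,20,0,0.5],
    [8.6,5.9,20.9,0,0.5],
    [8.6,5.9,20.9,0,0.5],
    [8.6,5.9,20.9,0,0.5]
  ]
}}

```text
time: 3.03
eef_pos: [651.2, 8.0, 156.4]
ee_rot: [2.278, 2.163, 0.001]
wrist_force: [-0.4, -0.9, -0.1]
width: 0.502
grip_force: 0.0
```

>>> {"name": "carry_out", "arguments": {
  "steps": [
    [0,0,0,0,0.9],
    [0,0,0,0,0.9],
    [0,0,0,0,1],
    [0,0,0,0,1],
    [0,0,0,0,1],
    [0,0,0,0,1]
  ],
  "newtons": 20
}}

```text
time: 3.53
eef_pos: [651.6, 8.7, 156.1]
ee_rot: [2.276, 2.163, 0.002]
wrist_force: [8.1, -1.5, 3.2]
width: 0.133
grip_force: 4.3
```

>>> {"name": "carry_out", "arguments": {
  "steps": [
    [0,0,0,0,1],
    [0,0,0,0,1],
    [0,0,0,0,1]
  ]
}}

```text
time: 3.78
eef_pos: [652.0, 8.7, 156.5]
ee_rot: [2.276, 2.163, 0.004]
wrist_force: [4.5, -0.2, 1.2]
width: 0.119
grip_force: 20.0
```

```bash
python3 - <<'E'
from h import *
o=get_obs(); print(o['eef_pos'],o['wrist_force'],o['grip_force'])
z=45;a0=np.radians(31.4)
for s in list(range(-4,81,3)):
    a=np.radians(s+3.4); print(s,(25.05*(np.cos(a)-np.cos(a0))).round(2),(-25.05*(np.sin(a)-np.sin(a0))).round(2),end=' | ')
E
```

```text
[652.03054807   8.69653958 156.51339323] [ 4.51607711 -0.15467578  1.23437485] 19.997060000896454
-4 3.67 13.31 | -1 3.65 12.0 | 2 3.56 10.69 | 5 3.4 9.39 | 8 3.17 8.1 | 11 2.88 6.82 | 14 2.52 5.56 | 17 2.1 4.32 | 20 1.61 3.1 | 23 1.06 1.91 | 26 0.44 0.75 | 29 -0.23 -0.37 | 32 -0.96 -1.46 | 35 -1.75 -2.51 | 38 -2.59 -3.51 | 41 -3.48 -4.48 | 44 -4.43 -5.39 | 47 -5.41 -6.25 | 50 -6.45 -7.06 | 53 -7.52 -7.81 | 56 -8.63 -8.51 | 59 -9.78 -9.15 | 62 -10.95 -9.73 | 65 -12.16 -10.24 | 68 -13.39 -10.69 | 71 -14.65 -11.08 | 74 -15.92 -11.4 | 77 -17.2 -11.65 | 80 -18.5 -11.83 |
```

>>> {"name": "carry_out", "arguments": {
  "steps": [
    [0,-0.23,-0.37,0,1],
    [0,-0.96,-1.46,0,1],
    [0,-1.75,-2.51,0,1],
    [0,-2.59,-3.51,0,1],
    [0,-3.48,-4.48,0,1],
    [0,-4.43,-5.39,0,1],
    [0,-5.41,-6.25,0,1],
    [0,-6.45,-7.06,0,1],
    [0,-7.52,-7.81,0,1],
    [0,-8.63,-8.51,0,1],
    [0,-8.63,-8.51,0,1],
    [0,-8.63,-8.51,0,1]
  ]
}}

```text
time: 4.78
eef_pos: [567.1, 13.7, 244.8]
ee_rot: [2.273, 2.161, 0.012]
wrist_force: [6.5, 2.9, 8.6]
width: 0.118
grip_force: 20.0
```

```bash
python3 - <<'E'
from h import *
o=get_obs(); print(o['eef_pos'],o['wrist_force'],o['grip_force'],o['wrist_torque'])
p,d=camera('side'); cv2.imwrite('pics/s2.png',cv2.resize(p[130:350,220:440,::-1],(660,660))[:600]); 
uv,P=cloud('side',d); C=p[uv[:,1],uv[:,0]].astype(int)
g=(C.min(1)>215)&(P[:,0]>430)&(P[:,0]<620)&(abs(P[:,1]-15)<110)&(P[:,2]>70)&(P[:,2]<300); A=P[g]; n=np.linalg.svd(A-A.mean(0),full_matrices=0)[2][2]; n*=np.sign(n[2]);print(len(A),A.mean(0),n,np.degrees(np.arccos(n[2])))
E
```

```text
[567.14591017  13.74616781 244.8472507 ] [6.51562989 2.88430509 8.5914284 ] 20.002969801425934 [ 0.38671083 -1.28626234 -0.01399479]
566 [501.95414209  32.04745452 146.25789181] [-0.8246057   0.05047104  0.56345197] 55.70513782895975
```

View pics/s2.png

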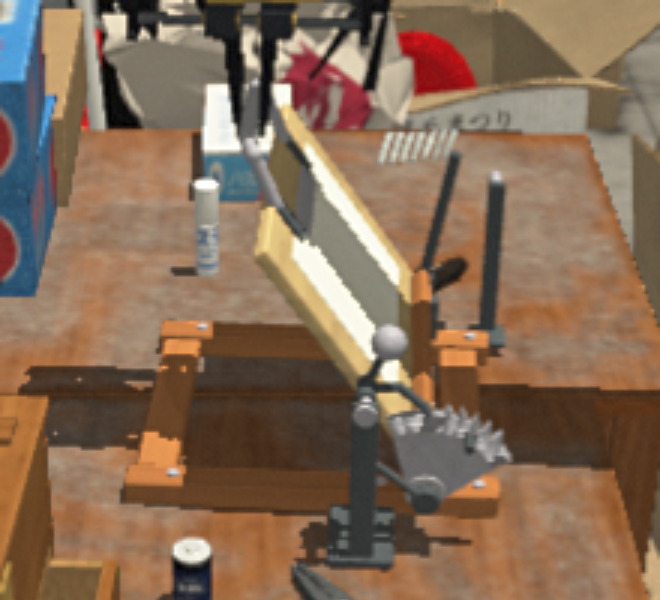

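>>> {"name": "carry_out", "arguments": {
  "steps": [
    [0.05,0.1,-0.15,0,1],
    [0.1,0.2,-0.3,0,1],
    [0.1,0.2,-0.3,0,1],
    [0.1,0.2,-0.3,0,1]
  ]
}}

```text
time: 5.17
eef_pos: [567.6, 13.8, 244.5]
ee_rot: [2.276, 2.163, 0.002]
wrist_force: [4.0, -0.5, 4.8]
width: 0.119
grip_force: 20.0
```

>>> {"name": "carry_out", "arguments": {
  "steps": [
    [0,0.2,-0.35,0,1],
    [0,-0.18,-0.57,0,1],
    [0,-0.57,-0.77,0,1],
    [0,-0.96,-0.98,0,1],
    [0,-1.34,-1.17,0,1],
    [0,-1.74,-1.36,0,1],
    [0,-2.14,-1.54,0,1],
    [0,-2.14,-1.54,0,1],
    [0,-2.14,-1.54,0,1]
  ]
}}

```text
time: 5.92
eef_pos: [544.1, 15.2, 258.1]
ee_rot: [-2.275, -2.163, 0.003]
wrist_force: [-1.7, -0.3, -8.0]
width: 0.121
grip_force: 20.0
```

>>> {"name": "carry_out", "arguments": {
  "steps": [
    [0,-0.16,0.37,0,1],
    [0,-0.56,0.2,0,1],
    [0,-0.96,0.03,0,1],
    [0,-1.36,-0.14,0,1],
    [0,-1.78,-0.3,0,1],
    [0,-1.78,-0.3,0,1],
    [0,-1.78,-0.3,0,1]
  ]
}}

```text
time: 6.5
eef_pos: [528.8, 16.1, 264.7]
ee_rot: [2.274, 2.162, 0.006]
wrist_force: [4.2, 2.1, 5.9]
width: 0.118
grip_force: 20.0
```

>>> {"name": "carry_out", "arguments": {
  "steps": [
    [0,0.07,-0.2,0,1],
    [0,-0.36,-0.36,0,1],
    [0,-0.78,-0.5,0,1],
    [0,-1.21,-0.65,0,1],
    [0,-1.21,-0.65,0,1],
    [0,-1.21,-0.65,0,1],
    [0,-1.21,-0.65,0,1]
  ]
}}

```text
time: 7.08
eef_pos: [515.6, 16.8, 269.1]
ee_rot: [2.277, 2.164, 0.002]
wrist_force: [3.6, 4.4, 5.9]
width: 0.118
grip_force: 20.0
```

>>> {"name": "carry_out", "arguments": {
  "steps": [
    [0.1,0.06,-0.2,0,1],
    [0.15,-0.36,-0.33,0,1],
    [0.15,-0.78,-0.45,0,1],
    [0.15,-1.2,-0.57,0,1],
    [0.15,-1.2,-0.57,0,1],
    [0.15,-1.2,-0.57,0,1],
    [0.15,-1.2,-0.57,0,1]
  ]
}}

```text
time: 7.67
eef_pos: [503.3, 17.8, 273.2]
ee_rot: [2.277, 2.163, -0.002]
wrist_force: [5.2, -2.9, -3.0]
width: 0.117
grip_force: 20.0
```

>>> {"name": "carry_out", "arguments": {
  "steps": [
    [-0.1,-0.2,-0.05,0,1],
    [-0.1,-0.4,-0.1,0,1],
    [-0.1,-0.6,-0.15,0,1],
    [-0.1,-0.6,-0.15,0,1],
    [-0.1,-0.6,-0.15,0,1],
    [-0.1,-0.6,-0.15,0,1]
  ]
}}

```text
time: 8.17
eef_pos: [498.4, 18.1, 274.7]
ee_rot: [2.276, 2.163, 0.004]
wrist_force: [9.3, -0.1, -5.6]
width: 0.125
grip_force: 20.0
```

>>> {"name": "carry_out", "arguments": {
  "steps": [
    [0,-0.15,-0.02,0,1],
    [0,-0.3,-0.03,0,1],
    [0,-0.35,-0.03,0,1],
    [0,-0.35,-0.03,0,1],
    [0,-0.35,-0.03,0,1],
    [0,-0.35,-0.03,0,1],
    [0,-0.35,-0.03,0,1],
    [0,-0.35,-0.03,0,1],
    [0,-0.35,-0.03,0,1],
    [0,-0.35,-0.03,0,1],
    [0,-0.35,-0.03,0,1]
  ]
}}

```text
time: 9.08
eef_pos: [495.7, 18.2, 275.4]
ee_rot: [2.275, 2.162, 0.006]
wrist_force: [12.6, 0.9, -4.9]
width: 0.121
grip_force: 20.0
```

```bash
python3 - <<'E'
from h import *
o=get_obs(); print(o['eef_pos'],o['wrist_force'],o['grip_force'],o['wrist_torque'])
p,d=camera('side'); cv2.imwrite('pics/s3.png',cv2.resize(p[200:340,290:430,::-1],(560,560)))
E
```

```text
[495.73623143  18.23607536 275.37486898] [12.56339684  0.8770985  -4.93300717] 20.000952780246735 [ 0.05608555 -2.23982229 -0.06917022]
```

View pics/s3.png

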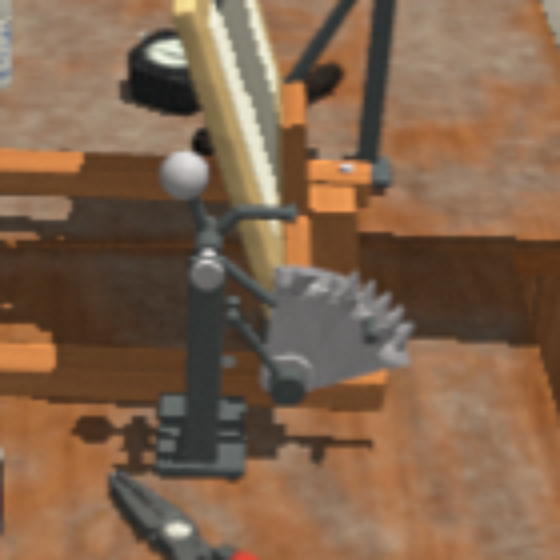

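```bash
python3 - <<'E'
from h import *
from scipy.optimize import least_squares as ls
A=np.array([(652,156.5),(567.4,244.6),(544.1,258.1),(528.8,264.7),(515.6,269.1),(503.3,273.2),(495.7,275.4)])
f=lambda c:np.hypot(*(A-c).T)-250.5
s=ls(f,[438,26]); print(s.x,s.fun.round(1)); c=s.x
p0=np.array([495.7,275.4])
for sl in range(72,-3,-3):
    a=np.radians(sl+3.4); q=c+250.5*np.array([np.cos(a),np.sin(a)])-p0; print(sl,(q/10*[1,-1]).round(2).tolist(),end=' | ')
print(np.degrees(np.arctan2(A[:,1]-c[1],A[:,0]-c[0]))-3.4)
E
```

```text
[434.41017256  32.4707888 ] [-0.  -0.1  0.4  0.2 -0.3 -0.1  0. ]
72 [0.19, 0.05] | 69 [1.45, 0.42] | 66 [2.68, 0.84] | 63 [3.9, 1.34] | 60 [5.09, 1.89] | 57 [6.24, 2.51] | 54 [7.37, 3.19] | 51 [8.45, 3.92] | 48 [9.5, 4.72] | 45 [10.5, 5.56] | 42 [11.46, 6.46] | 39 [12.37, 7.4] | 36 [13.23, 8.39] | 33 [14.03, 9.43] | 30 [14.78, 10.5] | 27 [15.48, 11.62] | 24 [16.11, 12.76] | 21 [16.68, 13.94] | 18 [17.19, 15.15] | 15 [17.64, 16.39] | 12 [18.02, 17.64] | 9 [18.34, 18.91] | 6 [18.58, 20.2] | 3 [18.76, 21.5] | 0 [18.88, 22.81] | [26.28373832 54.51523266 60.67325795 64.48066047 67.66239744 70.63039031
 72.44006417]
```

>>> {"name": "carry_out", "arguments": {
  "steps": [
    [0,0.3,0.1,0,1],
    [0,0.7,0.2,0,1],
    [0,1.3,0.4,0,1],
    [0,1.95,0.62,0,1],
    [0,2.6,0.85,0,1],
    [0,3.2,1.05,0,1],
    [0,3.8,1.3,0,1],
    [0,4.4,1.54,0,1],
    [0,5.0,1.8,0,1],
    [0,5.6,2.1,0,1],
    [0,6.2,2.4,0,1],
    [0,6.75,2.7,0,1],
    [0,7.3,3.05,0,1],
    [0,7.85,3.4,0,1],
    [0,8.4,3.75,0,1],
    [0,8.95,4.1,0,1],
    [0,9.5,4.5,0,1],
    [0,10.0,4.9,0,1],
    [0,10.0,4.9,0,1],
    [0,10.0,4.9,0,1]
  ]
}}

```text
time: 10.8
eef_pos: [594.5, 12.5, 226.4]
ee_rot: [2.277, 2.164, -0.001]
wrist_force: [-0.3, -4.2, -0.8]
width: 0.121
grip_force: 20.0
```

>>> {"name": "carry_out", "arguments": {
  "steps": [
    [0,0.62,0.66,0,1],
    [-0.1,1.1,1.1,0,1],
    [-0.15,1.58,1.56,0,1],
    [-0.15,2.04,2.03,0,1],
    [-0.15,2.49,2.5,0,1],
    [-0.15,2.92,3.0,0,1],
    [-0.15,3.35,3.49,0,1],
    [-0.15,3.75,4.0,0,1],
    [-0.15,4.15,4.53,0,1],
    [-0.15,4.53,5.06,0,1],
    [-0.15,4.9,5.6,0,1],
    [-0.15,5.25,6.16,0,1],
    [-0.15,5.6,6.72,0,1],
    [-0.15,5.92,7.3,0,1],
    [-0.15,6.23,7.86,0,1],
    [-0.15,6.52,8.45,0,1],
    [-0.15,6.8,9.04,0,1],
    [-0.15,7.06,9.65,0,1],
    [-0.15,7.31,10.25,0,1],
    [-0.15,7.31,10.25,0,1]
  ]
}}

```text
time: 12.47
eef_pos: [668.4, 7.9, 123.6]
ee_rot: [2.276, 2.163, 0.004]
wrist_force: [6.4, 1.5, 1.5]
width: 0.121
grip_force: 20.0
```

>>> {"name": "carry_out", "arguments": {
  "steps": [
    [0,0.3,0.5,0,1],
    [0,0.5,1.0,0,1],
    [0,0.7,1.5,0,1],
    [0,0.85,2.0,0,1],
    [0,1.03,2.5,0,1],
    [0,1.15,3.0,0,1],
    [0,1.27,3.5,0,1],
    [0,1.38,4.0,0,1],
    [0,1.49,4.5,0,1],
    [0,1.58,5.0,0,1],
    [0,1.66,5.4,0,1],
    [0,1.71,5.8,0,1],
    [0,1.76,6.2,0,1],
    [0,1.8,6.5,0,1],
    [0,1.83,6.8,0,1],
    [0,1.86,7.1,0,1],
    [0,1.88,7.4,0,1],
    [0,1.9,7.7,0,1],
    [0,1.9,7.7,0,1],
    [0,1.9,7.7,0,1]
  ]
}}

```text
time: 14.13
eef_pos: [686.0, 6.8, 47.4]
ee_rot: [2.277, 2.164, 0.0]
wrist_force: [3.3, 1.1, -1.7]
width: 0.118
grip_force: 20.0
```

>>> {"name": "carry_out", "arguments": {
  "steps": [
    [0,0.02,0.2,0,1],
    [0,0.04,0.4,0,1],
    [0,0.06,0.6,0,1],
    [0,0.08,0.8,0,1],
    [0,0.08,0.8,0,1],
    [0,0.08,0.8,0,1]
  ]
}}

```text
time: 14.63
eef_pos: [686.4, 6.8, 42.1]
ee_rot: [-2.276, -2.164, 0.002]
wrist_force: [-3.3, 0.8, 11.1]
width: 0.12
grip_force: 20.0
```

```bash
cat > sl.py <<'E'
from h import *
def slope(tag):
    p,d=camera('side'); cv2.imwrite(f'pics/{tag}.png',cv2.resize(p[200:340,230:430,::-1],(800,560)))
    uv,P=cloud('side',d); C=p[uv[:,1],uv[:,0]].astype(int)
    g=(C.min(1)>200)&(P[:,0]>450)&(P[:,0]<600)&(abs(P[:,1]-15)<80)&(P[:,2]>40)&(P[:,2]<200); A=P[g]; n=np.linalg.svd(A-A.mean(0),full_matrices=0)[2][2]; n*=np.sign(n[2])
    print(len(A),A.mean(0).round(1),'slope',np.degrees(np.arccos(n[2])))
    o=get_obs(); print(o['time'],o['eef_pos'],o['wrist_force'])
E
python3 -c "from sl import *;slope('s4')"
```

```text
539 [547.3  38.5  51.5] slope 0.22224784121004554
14.6833 [686.45286147   6.81734846  42.18032549] [-3.97078338 -0.27845607 10.71027337]
```

View pics/s4.png

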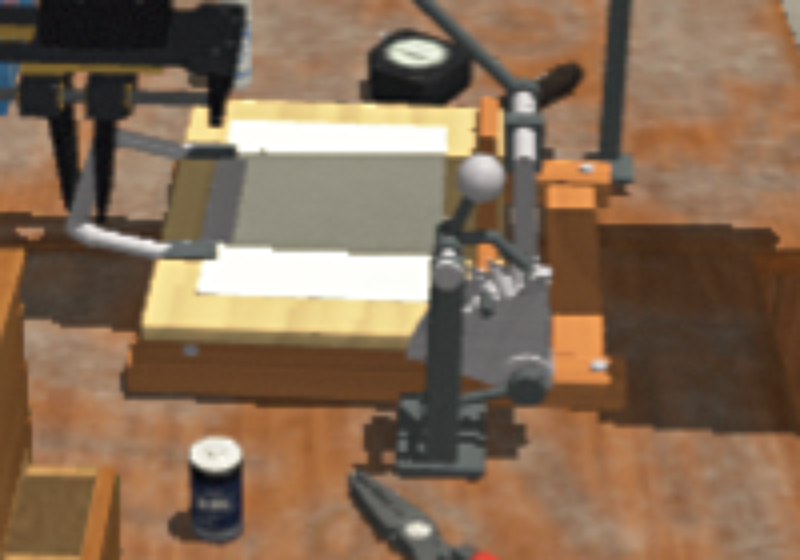

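>>> {"name": "carry_out", "arguments": {
  "steps": [
    [0,-0.05,-0.8,0,1],
    [0,-0.1,-1.5,0,1],
    [0,-0.2,-2.3,0,1],
    [0,-0.3,-3.0,0,1],
    [0,-0.5,-3.8,0,1],
    [0,-0.7,-4.6,0,1],
    [0,-0.9,-5.4,0,1],
    [0,-1.1,-6.2,0,1],
    [0,-1.4,-7.0,0,1],
    [0,-1.65,-7.7,0,1],
    [0,-1.95,-8.4,0,1],
    [0,-2.2,-9.0,0,1],
    [0,-2.5,-9.6,0,1],
    [0,-2.75,-10.1,0,1],
    [0,-2.75,-10.1,0,1],
    [0,-2.75,-10.1,0,1]
  ]
}}

```text
time: 16.02
eef_pos: [660.1, 8.4, 142.2]
ee_rot: [2.275, 2.163, 0.004]
wrist_force: [7.1, 0.6, 0.8]
width: 0.124
grip_force: 20.0
```

```bash
python3 -c "from sl import *;slope('s5')"
```

```text
623 [545.   34.5  97.4] slope 23.35519670458442
16.0667 [660.20627763   8.37753974 142.02082049] [7.22376695 0.80204835 0.80030036]
```

>>> {"name": "carry_out", "arguments": {
  "steps": [
    [0,0.25,0.3,0,1],
    [0,0.5,0.7,0,1],
    [0,0.7,1.1,0,1],
    [0,0.9,1.5,0,1],
    [0,1.1,1.8,0,1],
    [0,1.2,2.1,0,1],
    [0,1.25,2.3,0,1],
    [0,1.25,2.3,0,1],
    [0,1.25,2.3,0,1]
  ]
}}

```text
time: 16.82
eef_pos: [670.7, 7.8, 117.4]
ee_rot: [-2.275, -2.163, 0.003]
wrist_force: [-3.9, 2.4, 3.4]
width: 0.119
grip_force: 20.0
```

```bash
python3 -c "from sl import *;slope('s6')"
```

```text
602 [547.   35.8  85.1] slope 17.405439534378317
16.8667 [670.67314768   7.81072987 117.42757017] [-3.74417201  2.59397351  3.93240332]
```

>>> {"name": "carry_out", "arguments": {
  "steps": [
    [0,-0.1,-0.2,0,1],
    [0,-0.15,-0.3,0,1],
    [0,-0.15,-0.3,0,1],
    [0,-0.15,-0.3,0,1]
  ]
}}

```text
time: 17.2
eef_pos: [669.7, 7.8, 120.2]
ee_rot: [-2.276, -2.164, 0.001]
wrist_force: [-2.1, 2.9, 0.1]
width: 0.117
grip_force: 20.0
```

```bash
python3 -c "from sl import *;slope('s7')"
```

```text
602 [546.1  36.8  86.2] slope 17.976096917385412
17.25 [669.7041999    7.79459416 120.15049652] [-1.81564668  2.0972204  -0.27759262]
```

View pics/s7.png

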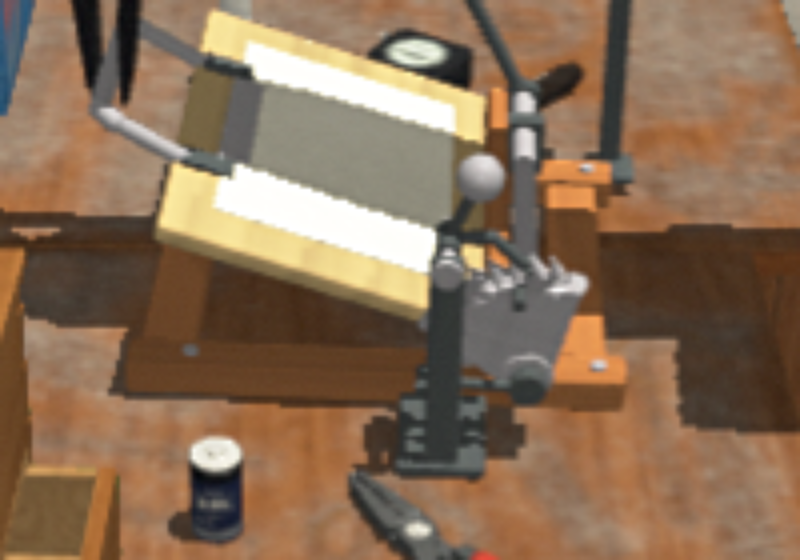

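The pawl tip (520,295) sits in a notch and the ball (480,178) leans towards the robot. I'll release slowly and withdraw upward.

>>> {"name": "carry_out", "arguments": {
  "steps": [
    [0,0,0,0,0.85],
    [0,0,0,0,0.75],
    [0,0,0,0,0.6],
    [0,0,0,0,0.55],
    [0,0,0,0,0.55],
    [0,0,0,0,0.55],
    [0,0,-1,0,0.55],
    [0,0,-2,0,0.55],
    [0,0,-4,0,0.55],
    [0,0,-7,0,0.55],
    [0,0,-10,0,0.55],
    [0,0,-14,0,0.55],
    [0,0,-18,0,0.55],
    [0,0,-18,0,0.55],
    [0,0,-18,0,0.55],
    [0,0,-18,0,0.55]
  ]
}}

```text
time: 18.58
eef_pos: [670.3, 7.7, 301.8]
ee_rot: [2.276, 2.164, 0.002]
wrist_force: [-0.4, -0.3, -0.8]
width: 0.45
grip_force: 0.0
```

```bash
python3 - <<'E'
from sl import *
slope('s8'); slope('s9')
p,d=camera('top'); cv2.imwrite('pics/t2.png',p[:,:,::-1])
E
```

```text
609 [546.4  40.6  86.6] slope 18.220281105185553
18.6333 [669.67915295   7.71300073 299.89498428] [-0.12606246 -0.46478496 -0.94943097]
607 [546.2  39.4  86.5] slope 18.033535359551102
18.6833 [669.39908973   7.71583075 298.85271468] [-0.53898085  0.11267653 -0.38506838]
```

View pics/s9.png

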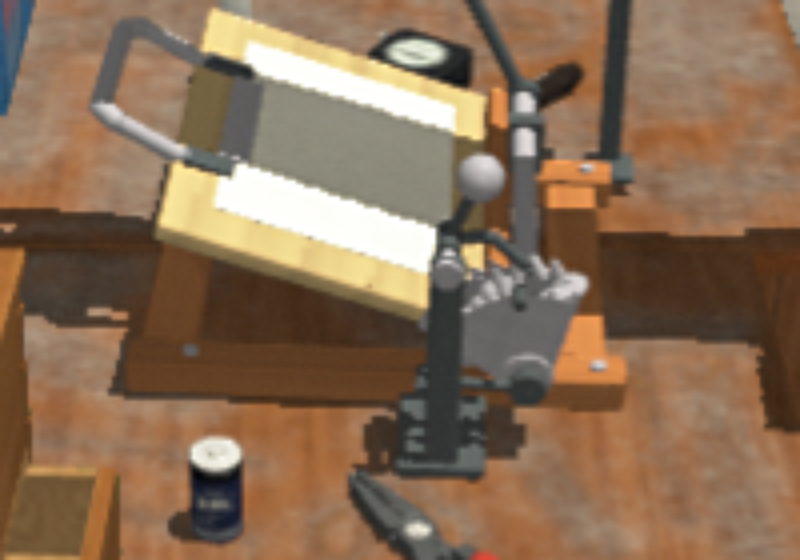

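The board rests at about 18° in the second notch, and the handle is free. The bystanders visible here, the battery and pliers, haven't moved.

```bash
python3 -c "
from station import *
print(sign_off())"
```

```text
the job is handed in; nothing more can be done
None
```

The job is handed in: the pawl was thrown, the board was lowered flat, and it now rests in its second notch (about 18° measured) with the handle released; nothing was seen disturbed, though I didn't check every bystander at the end and sign-off gave no verdict.

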